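# Refit the grater cassette in the spice rack

### The arm

A 7-joint arm with a two-finger parallel gripper is mounted at the origin on the work surface. World frame = base frame: x ahead of the robot, y to its left, z up, the work surface at z = 0. Lengths are in m, angles in rad, forces in N, time in s.
With the tool pointing down it reaches from about 0.4 to 0.85 m from the base axis. Payload 10.4 kg.
Tool frame: the origin (TCP) lies midway between the tips of the shut fingers; the grasp point (between the pads) lies 19 mm behind it; z points along the fingers, x is the direction in which the jaws open and shut, and the axes are right-handed (so a half turn about z gives the same grasp; the last joint's range is limited). The gripper opens to 85 mm and grips with 20 to 120 N. Pads are 22 mm wide; open, the fingers measure 114 mm over their backs; the gripper's body (76 mm by 85 mm) begins 54 mm behind the grasp point. The pads swing forward as they close: fully open they stand 13 mm farther back than shut.
Start: joints at [-1.299, 0.332, -0.065, 1.46, 0.022, 1.35, -0.088], TCP at [0.182, 0.598, 0.231] pointing down, gripper open.
Joint ranges: [-2.6, 2.6], [-0.5, 2.12], [-1.47, 1.34], [0.16, 2.42], [-1.27, 4.41], [0.06, 2.06], [-2.6, 2.6]. Speed limits (rad/s): [2.22, 2.22, 2.79, 2.79, 3.14, 3.14, 3.14].

### API

Orientations are given as a unit quaternion [x, y, z, w].
In Python, from workcell import manip, cams gives the robot as it stands.
- The arm moves only by the tool move_arm, never from a script. Its argument "moves" is a list of rows, each a list of 7 numbers: the turn, a rotation vector about the tool's x, y, z in degrees, then the shift along the tool's x, y, z in m, then the finger opening in m, from 0 to 0.0854. A call has 1 to 10 rows; each row is the pose to reach, as a shift and turn from the pose commanded when the call began, along the tool's axes at that moment; what a row does not reach only later rows make up. A row lasts 1/10 s, in which the tool goes at most 50 mm and 8.59 degrees, less where a joint would pass 70% of its speed; a pose out of reach is approached as far as the arm can. A call with a gripper value outside its range is refused whole. The fingers move at their own pace and stop on an object; "grip_force" is the grip in N (left out, the last holds). Time passes only in rows, so rows that repeat a pose let the fingers close. It gives the time, the measured TCP pose, the force and the opening at its end, in the units of the state.
- manip.get_obs(): the state, without advancing time (a new reading comes with each control period).
- cams.camera(name): name is "scene" or "top" or "wrist"; returns the picture (384x512x3 uint8, red, green, blue); there is no depth.
- cams.camera_params(name): a dict with "fx", "fy", "cx", "cy" (pixels), "xyz" and "rotation" of the camera in the world. Camera axes: x right, y up, looking along -z (the intrinsics and any distortion apply to the point x, -y, -z); pixel columns grow to the right and rows downward; lengths in m; the calibration is good to about 2 mm. A picture is of the moment at which its call begins: read the wrist's pose just before it. camera_params takes no time and is no camera call; for the wrist camera it gives the pose at the moment of the call.
- manip.hand_in(): hands the job in, once; it reports no verdict.
The state is a dict: "clock": time; "joint_pos": joint angles; "joint_velocities": joint speeds; "tau": joint torques, N m; "position": TCP position; "ee_rot": TCP orientation; "ft_force": force on the tool from outside, world axes, zero at the start; "torque": the same for the moment, N m; "grip_width": opening from 0.0 (shut) to 1.0 (fully open).
Only numpy, scipy, OpenCV 4.12 (cv2) and the standard library are available. Lean on these libraries where they do the work, as an engineer would, in place of code of your own. Each camera call takes 0.05 s, during which the arm holds its last target. There are 200 camera calls.

### The job

Put the black grater cassette back into the rectangular recess of the spice rack's pulled-out tray and press it down until its steel top is flush with the tray's deck. Then push the tray fully shut, leaving the shakers standing in their bays and the two ramekins and the spatula where they are.

Things in the scene. Friction and masses are not known exactly. Their poses are not given: they have to be found in the camera images.
- cassette: the grater cassette: black plastic block 84 (its x) x 44 (its y) x 30 mm high with a steel grating on its top, about 0.18 kg, loose on the shelf, top up; the same either way round. Origin: centre of its underside, z up
- cassette_top (a point): centre of the cassette's top face, 30 mm above its underside
- recess (a point): centre of the recess's mouth, level with the tray's deck (50 mm above the shelf). The recess is 88 (its x) x 48 (its y) mm with a 3 mm chamfer, so 2 mm play on each side; x points into the rack (the closing direction), z up. It lies 55 mm to the +y side of the tray's middle. It moves with the tray
- lifter (a joint): ejector plate that is the floor of the recess: 0 = up, floor 18 mm below the deck (so a cassette merely laid in stands 12 mm proud); 0.012 = fully down, floor 30 mm below the deck (cassette flush). It slides stiffly, about 10 N, and stays where it is left
- tray (a joint): pull-out tray, m: 0 = shut, 0.14 = fully out; it slides with about 3 N and stays where it is left. Over the recess's side the rack has a board 6 mm above the deck, which stops the tray if the cassette stands proud
- tray_pull (a point): middle of the upper edge (86 mm above the shelf) of the upright steel pull tab, 70 wide (y), 6 mm thick, standing 24 mm over the tray's wooden front panel. Panel: 12 mm thick, 194 wide, from 6 to 62 mm above the shelf; its front face lies 6 mm to -x of this point. Axes as the rack's. The recess's centre is 58 mm (x), 55 mm (y) from here
- rack: wooden spice rack standing fixed on the shelf, 180 deep (x) x 218 wide (y) x 112 mm high; origin: centre of its underside; the tray comes out to its -x. Roof board set back 25 mm from the front edges of its side cheeks
- shaker0: empty glass shaker with a steel cap, 38 mm diameter, 80 mm high, standing loose in bay 0 (of three, from the front back) of the tray, on the tray's -y side, 110 mm beside the recess's line; its top is 48 mm above the deck. Origin: centre of its underside
- shaker1: empty glass shaker with a steel cap, 38 mm diameter, 80 mm high, standing loose in bay 1 (of three, from the front back) of the tray, on the tray's -y side, 110 mm beside the recess's line; its top is 48 mm above the deck. Origin: centre of its underside
- shaker2: empty glass shaker with a steel cap, 38 mm diameter, 80 mm high, standing loose in bay 2 (of three, from the front back) of the tray, on the tray's -y side, 110 mm beside the recess's line; its top is 48 mm above the deck. Origin: centre of its underside
- ramekin_a: grey stoneware ramekin, 80 mm diameter, 45 mm high; origin: centre of its underside; not to be moved
- ramekin_b: second grey ramekin, as the first, farther back; not to be moved
- spatula: black plastic spatula, 300 mm long, lying flat; origin under its middle; not to be moved

How it is judged:
By the outcome, as a careful person would: the job done as asked, in the order asked, and still so for the second after the job is handed in, with the robot touching nothing.
It also fails if it takes over 56 s, if anything falls off the work surface, if the arm or the gripper's body presses on something with over 40 N, if the wrist force passes 120 N, or if a joint passes its speed limit or range.

## Working session

There is one attempt and no reset: what is moved stays moved. The work goes in short steps, Python scripts to look and compute and a tool call to move; the robot and the scene stay as the last step left them, time stands still between calls to the robot, and variables do not carry over. Pictures are saved under pics/ and viewed, about 8 in all and at most 12, crops included, and the job is handed in when it is done.

Besides the shell and the picture viewer there is one more tool, called after "Request:" as name(argument=value, ...) on one line, values as JSON. move_arm: Moves the arm, as the interface text tells. Its arguments: {"type":"object","properties":{"moves":{"type":"array","items":{"type":"array","items":{"type":"number"}}},"grip_force":{"type":"number"}},"required":["moves"]}

```bash
mkdir -p pics; ls; python3 - <<'E'
from workcell import manip, cams
import cv2, numpy as np
o=manip.get_obs()
for k in ("clock","position","ee_rot","grip_width","ft_force"): print(k,o[k])
for n in ("scene","top","wrist"):
    p=cams.camera_params(n); print(n,p)
a=[cams.camera(n) for n in ("scene","top")]
for n,i in zip(("scene","top"),a): cv2.imwrite(f"pics/{n}0.png",i[:,:,::-1])
E
```

```text
pics
clock 0.0
position [0.18147013 0.59766666 0.23049444]
ee_rot [ 8.03284209e-01  5.95595453e-01 -5.78238951e-04  4.47962891e-04]
grip_width 1.0009433441181854
ft_force [-0.12169045  1.35143157  0.47547322]
scene {'fx': 487.1826400900219, 'fy': 487.1826400900219, 'cx': 255.00166649327457, 'cy': 187.3512413823868, 'xyz': array([ 1.14628332, -0.75634663,  0.92011332]), 'rotation': array([0.41352878, 0.12694962, 0.24001863, 0.86906202])}
top {'fx': 370.26002254480375, 'fy': 370.26002254480375, 'cx': 253.34169992828456, 'cy': 190.5421944449409, 'xyz': array([0.49402122, 0.10429288, 1.10701968]), 'rotation': array([ 0.03158826, -0.04171977, -0.70357048,  0.70869614])}
wrist {'fx': 342.01982884538353, 'fy': 342.01982884538353, 'cx': 262.1035229184322, 'cy': 186.61004977861106, 'xyz': array([0.10210377, 0.62219231, 0.37284951]), 'rotation': array([-0.13209464, -0.09685632,  0.58761289,  0.79238939])}
```

View pics/scene0.png

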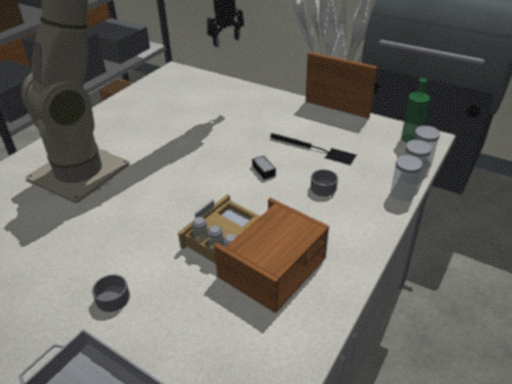

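View pics/top0.png

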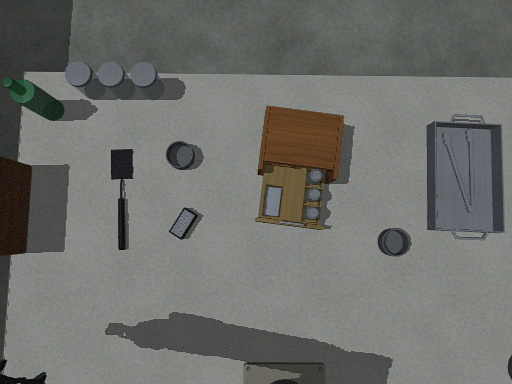

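The top view shows the cassette at about (183,223), the recess's light floor at (274,201), the rack at (300,145) and the shakers at x≈315. I'll measure these.

```bash
cat > h.py <<'E'
import numpy as np, cv2
from scipy.spatial.transform import Rotation as R
from workcell import manip, cams
def ray(p,u,v):
    d=np.array([(u-p["cx"])/p["fx"],-(v-p["cy"])/p["fy"],-1.0])
    return np.array(p["xyz"]),R.from_quat(p["rotation"]).apply(d)
def onz(p,u,v,z):
    o,d=ray(p,u,v); return o+d*(z-o[2])/d[2]
def proj(p,X):
    c=R.from_quat(p["rotation"]).inv().apply(np.array(X)-p["xyz"])
    return np.array([p["cx"]-p["fx"]*c[0]/c[2],p["cy"]+p["fy"]*c[1]/c[2]])
E
python3 - <<'E'
from h import *
p=cams.camera_params("top"); im=cv2.imread("pics/top0.png")
g=cv2.cvtColor(im,cv2.COLOR_BGR2GRAY)
def blob(x0,y0,x1,y1,m,z,tag):
    c,_=cv2.findContours(m[y0:y1,x0:x1].astype(np.uint8),cv2.RETR_EXTERNAL,cv2.CHAIN_APPROX_NONE)
    c=max(c,key=cv2.contourArea)+np.array([x0,y0])
    P=np.array([onz(p,u+0.,v+0.,z)[:2] for u,v in c[:,0]]).astype(np.float32)
    r=cv2.minAreaRect(P*1000); print(tag,r)
blob(160,195,210,250,g<75,.015,"cassette")
q=im.astype(int); grey=(np.abs(q[:,:,2]-q[:,:,0])<40)&(g>120)
blob(262,182,286,220,grey,.032,"floor")
for n,z,uv in [("pull?",.05,(290,224)),]: print(n,onz(p,*uv,z))
o=im[90:260,150:350]; cv2.imwrite("pics/topc.png",cv2.resize(o,None,fx=4,fy=4,interpolation=cv2.INTER_CUBIC)[:600])
E
```

```text
cassette ((510.3468933105469, 288.17626953125), (59.21384811401367, 92.44280242919922), 59.280879974365234)
floor ((576.0694580078125, 32.81422424316406), (34.85715103149414, 80.27568054199219), 84.7833480834961)
pull? [ 0.50915342 -0.0155453   0.05      ]
```

View pics/topc.png

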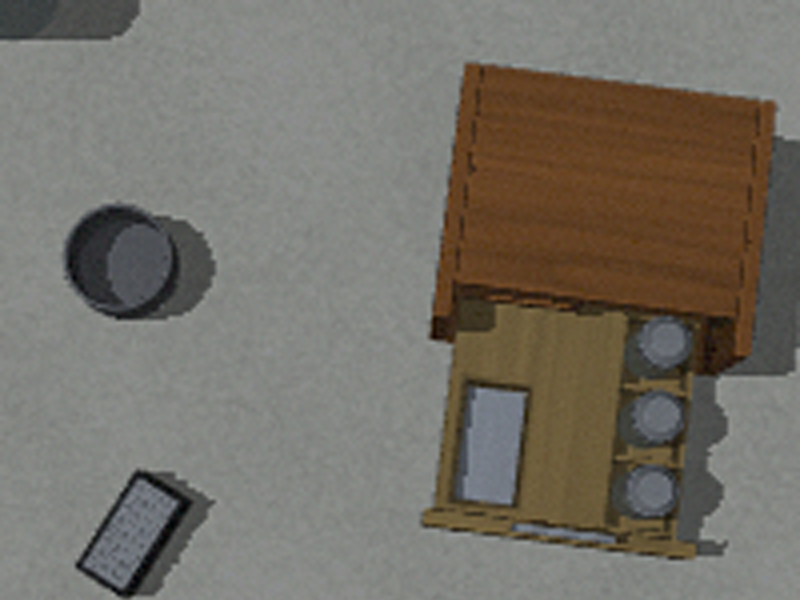

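```bash
python3 - <<'E'
from h import *
p=cams.camera_params("top")
def C(pts,z): return np.array([onz(p,(u+.5)/4-.5+150,(v+.5)/4-.5+90,z)[:2] for u,v in pts])
def show(t,P):
    e=np.roll(P,-1,0)-P
    print(t,"c",P.mean(0).round(4),"len",(np.linalg.norm(e,axis=1)*1e3).round(1),"ang",np.degrees(np.arctan2(e[:,1],e[:,0])).round(1))
show("cass",C([(140,472),(191,497),(128,596),(78,566)],.03))
show("recess",C([(468,380),(531,388),(517,508),(453,502)],.05))
show("tab",C([(512,525),(617,542)],.086))
show("rack",C([(465,62),(775,102),(745,370),(432,338)],.112))
show("panel",C([(423,516),(695,552)],.062))
E
```

```text
cass c [0.5109 0.2913] len [41.4 83.7 42.2 80.4] ang [-115.6  148.6   59.8  -32.2]
recess c [0.5753 0.0338] len [45.7 86.8 45.8 88.3] ang [-96.8 173.3  85.1  -6.8]
tab c [ 0.5114 -0.0135] len [73.2 73.2] ang [-98.8  81.2]
rack c [ 0.7276 -0.0388] len [216.5 188.8 213.8 194.5] ang [-96.9 172.7  84.6  -6.4]
panel c [ 0.5114 -0.0124] len [193.2 193.2] ang [-97.1  82.9]
```

```bash
cat >> h.py <<'E'
def go(x,y,z,yaw):
    o=manip.get_obs(); r=R.from_quat(o["ee_rot"]); a=np.radians(yaw)
    X=np.array([np.cos(a),np.sin(a),0]); Z=np.array([0,0,-1.]); T=R.from_matrix(np.c_[X,np.cross(Z,X),Z])
    rv=(r.inv()*T).as_rotvec(degrees=True); s=r.inv().apply(np.array([x,y,z])-o["position"])
    print("row",rv.round(2),s.round(4),"t",round(o["clock"],2),"F",np.round(o["ft_force"],1),"w",round(o["grip_width"],3),"pos",np.round(o["position"],4))
E
python3 -c "
from h import *
go(.49,.30,.2,58.3)"
```

```text
row [1.000e-02 7.000e-02 1.481e+01] [-0.1952  0.3817  0.0309] t 0.1 F [ 0.  -0.2  0.2] w 1.002 pos [0.1815 0.5977 0.2306]
```

Request:
move_arm(moves=[[0, 0.07, 14.8, -0.195, 0.382, 0.031, 0.085], [0, 0.07, 14.8, -0.195, 0.382, 0.031, 0.085], [0, 0.07, 14.8, -0.195, 0.382, 0.031, 0.085], [0, 0.07, 14.8, -0.195, 0.382, 0.031, 0.085], [0, 0.07, 14.8, -0.195, 0.382, 0.031, 0.085], [0, 0.07, 14.8, -0.195, 0.382, 0.031, 0.085], [0, 0.07, 14.8, -0.195, 0.382, 0.031, 0.085], [0, 0.07, 14.8, -0.195, 0.382, 0.031, 0.085], [0, 0.07, 14.8, -0.195, 0.382, 0.031, 0.085], [0, 0.07, 14.8, -0.195, 0.382, 0.031, 0.085]])

```text
clock: 1.1
position: [0.4936, 0.2955, 0.1997]
ee_rot: [0.875, 0.484, 0.0, 0.001]
ft_force: [0.6, -0.7, 0.0]
grip_width: 0.999
```

```bash
python3 - <<'E'
from h import *
o=manip.get_obs();print(o["clock"],o["position"])
p=cams.camera_params("wrist"); im=cams.camera("wrist")[:,:,::-1].copy(); cv2.imwrite("pics/w1.png",im)
np.save("pw1.npy",p,allow_pickle=True); print(p, proj(p,[.511,.291,.03]))
go(.511,.291,.12,58.3)
E
```

```text
1.1 [0.4936354  0.29545221 0.1996852 ]
{'fx': 342.01982884538353, 'fy': 342.01982884538353, 'cx': 262.1035229184322, 'cy': 186.61004977861106, 'xyz': array([0.42319139, 0.33999257, 0.34188867]), 'rotation': array([-0.14415753, -0.0793047 ,  0.47720042,  0.86325496])} [267.77765328 180.08266617]
row [ 0.   -0.01 -0.24] [0.004  0.0203 0.0798] t 1.15 F [-0.1  0.6 -0.8] w 1.0 pos [0.4917 0.2983 0.1998]
```

View pics/w1.png

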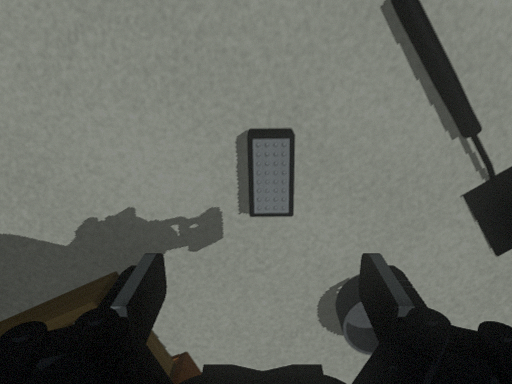

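The cassette's top spans (249,137)–(294,216) and is already parallel to the jaws' line. The ramekin and rack are out of the fingers' way. The arm was still settling, so I'll measure again now.

```bash
python3 - <<'E'
from h import *
p=cams.camera_params("wrist"); im=cams.camera("wrist")[:,:,::-1].copy(); cv2.imwrite("pics/w2.png",im)
g=cv2.cvtColor(im,cv2.COLOR_BGR2GRAY); c=proj(p,[.511,.291,.03]).astype(int); print(c)
x0,y0=c-[45,75]; sub=g[y0:c[1]+75,x0:c[0]+45]
m=(sub<62).astype(np.uint8)
cs,_=cv2.findContours(m,cv2.RETR_EXTERNAL,cv2.CHAIN_APPROX_NONE); cs=max(cs,key=cv2.contourArea)
fill=np.zeros_like(m); cv2.drawContours(fill,[cs],-1,1,-1); print("dark bbox",cv2.boundingRect(cs),x0,y0)
inn=((fill>0)&(sub>85)).astype(np.uint8); inn=cv2.morphologyEx(inn,cv2.MORPH_CLOSE,np.ones((5,5)))
ci,_=cv2.findContours(inn,cv2.RETR_EXTERNAL,cv2.CHAIN_APPROX_NONE); ci=max(ci,key=cv2.contourArea)+[x0,y0]
P=np.array([onz(p,u,v,.03)[:2] for u,v in ci[:,0]],np.float32)*1000
print("grating",cv2.minAreaRect(P))
r=cv2.minAreaRect(P); 
go(r[0][0]/1000,r[0][1]/1000,.06,58.3)
E
```

```text
[266 183]
dark bbox (25, 24, 47, 88) 221 108
grating ((509.84710693359375, 295.17755126953125), (33.34739303588867, 72.51722717285156), 58.33434295654297)
row [-0.04 -0.03 -0.06] [0.0059 0.0193 0.1399] t 1.2 F [-0.6  0.5 -1.6] w 0.995 pos [0.4904 0.3002 0.1999]
```

Request:
move_arm(moves=[[0, 0, 0, 0.006, 0.019, 0.05, 0.085], [0, 0, 0, 0.006, 0.019, 0.1, 0.085], [0, 0, 0, 0.006, 0.019, 0.14, 0.085], [0, 0, 0, 0.006, 0.019, 0.17, 0.085], [0, 0, 0, 0.006, 0.019, 0.188, 0.085], [0, 0, 0, 0.006, 0.019, 0.188, 0.085], [0, 0, 0, 0.006, 0.019, 0.188, 0.085]])

```text
clock: 1.9
position: [0.5093, 0.2972, 0.0129]
ee_rot: [0.873, 0.488, 0.001, -0.001]
ft_force: [0.0, 0.3, 1.2]
grip_width: 0.996
```

```bash
python3 - <<'E'
from h import *
go(.5098,.2952,.012,58.3)
E
```

```text
row [-0.04 -0.09  0.11] [-0.0014  0.0015  0.0009] t 1.9 F [0.  0.3 1.2] w 0.996 pos [0.5093 0.2972 0.0129]
```

Request:
move_arm(grip_force=45, moves=[[0, 0, 0, -0.001, 0.0015, 0.001, 0.03], [0, 0, 0, -0.001, 0.0015, 0.001, 0.03], [0, 0, 0, -0.001, 0.0015, 0.001, 0.03], [0, 0, 0, -0.001, 0.0015, 0.001, 0.03], [0, 0, 0, -0.001, 0.0015, 0.001, 0.03], [0, 0, 0, -0.001, 0.0015, -0.02, 0.03], [0, 0, 0, -0.001, 0.0015, -0.06, 0.03], [0, 0, 0, -0.001, 0.0015, -0.1, 0.03], [0, 0, 0, -0.001, 0.0015, -0.138, 0.03], [0, 0, 0, -0.001, 0.0015, -0.138, 0.03]])

```text
clock: 2.9
position: [0.5131, 0.2955, 0.1562]
ee_rot: [0.873, 0.487, 0.005, -0.001]
ft_force: [0.9, -0.4, -1.6]
grip_width: 0.501
```

```bash
python3 - <<'E'
from h import *
p=cams.camera_params("wrist"); im=cams.camera("wrist")[:,:,::-1].copy(); cv2.imwrite("pics/w3.png",im)
go(.5753,.0338,.15,83.3)
E
```

```text
row [  0.16  -0.33 -25.  ] [-0.1887  0.1912  0.0023] t 2.95 F [ 0.2 -0.2 -1.8] w 0.5 pos [0.5118 0.2948 0.1532]
```

View pics/w3.png

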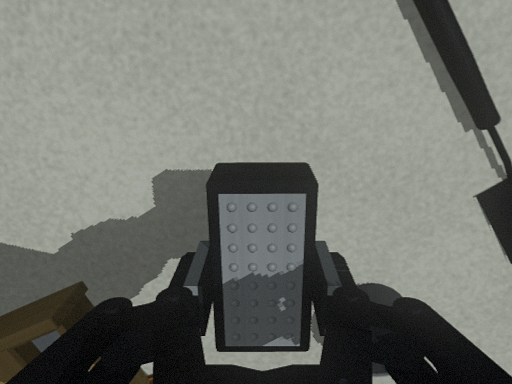

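The cassette is held square: its grating corners are (219,194), (306,194), (300,346) and (222,346). Next I'll stop short of the recess, to see the recess and the held cassette in one picture.

```bash
python3 - <<'E'
from h import *
o=manip.get_obs(); p=cams.camera_params("wrist")
r=R.from_quat(o["ee_rot"]); z=o["position"][2]+.0185
P=np.array([onz(p,u,v,z) for u,v in [(219,194),(306,194),(300,346),(222,346)]])
print(r.inv().apply(P-o["position"]).round(4), r.inv().apply(P.mean(0)-o["position"]))
go(.476,.0455,.17,83.3)
E
```

```text
[[-0.0164 -0.0379 -0.0187]
 [ 0.0171 -0.0378 -0.0185]
 [ 0.0174  0.036  -0.0183]
 [-0.0181  0.0357 -0.0186]] [ 1.99346509e-05 -1.00243815e-03 -1.85017915e-02]
row [  0.16  -0.33 -25.  ] [-0.2308  0.1006 -0.0181] t 2.95 F [ 0.2 -0.2 -1.8] w 0.5 pos [0.5118 0.2948 0.1532]
```

```bash
python3 - <<'E'
from h import *
go(.674,.022,.18,83.3)
E
```

```text
row [  0.16  -0.33 -25.  ] [-0.1467  0.2814 -0.0273] t 2.95 F [ 0.2 -0.2 -1.8] w 0.5 pos [0.5118 0.2948 0.1532]
```

Request:
move_arm(moves=[[0, 0, 0, 0, 0, -0.027, 0.03], [0.1, -0.3, -5, -0.02, 0.04, -0.027, 0.03], [0.1, -0.3, -10, -0.04, 0.08, -0.027, 0.03], [0.1, -0.3, -15, -0.065, 0.12, -0.027, 0.03], [0.1, -0.3, -20, -0.09, 0.16, -0.027, 0.03], [0.1, -0.3, -25, -0.11, 0.2, -0.027, 0.03], [0.1, -0.3, -25, -0.13, 0.245, -0.027, 0.03], [0.1, -0.3, -25, -0.147, 0.281, -0.027, 0.03], [0.1, -0.3, -25, -0.147, 0.281, -0.027, 0.03], [0.1, -0.3, -25, -0.147, 0.281, -0.027, 0.03]])

```text
clock: 3.95
position: [0.6719, 0.0201, 0.1751]
ee_rot: [0.748, 0.664, -0.003, -0.0]
ft_force: [-1.0, 0.7, -1.2]
grip_width: 0.505
```

Request:
move_arm(moves=[[0, 0, 0, 0, 0, 0, 0.03], [0, 0, 0, 0, 0, 0, 0.03]])

```text
clock: 4.15
position: [0.6718, 0.0231, 0.1766]
ee_rot: [0.746, 0.665, -0.002, -0.0]
ft_force: [-0.6, 1.1, -1.6]
grip_width: 0.503
```

```bash
python3 - <<'E'
from h import *
p=cams.camera_params("wrist"); im=cams.camera("wrist")[:,:,::-1].copy(); cv2.imwrite("pics/w4.png",im)
print(proj(p,[.5753,.0338,.05]),p["xyz"],p["rotation"]); go(.5753,.0338,.1,83.3)
E
```

```text
[261.95031498  50.12192811] [0.58990757 0.03310986 0.319236  ] [-0.12203942 -0.10664479  0.65682175  0.73642274]
row [-0.17  0.17  0.13] [-0.     -0.097   0.0771] t 4.2 F [-0.3  0.8 -1.1] w 0.499 pos [0.672  0.0229 0.1769]
```

View pics/w4.png

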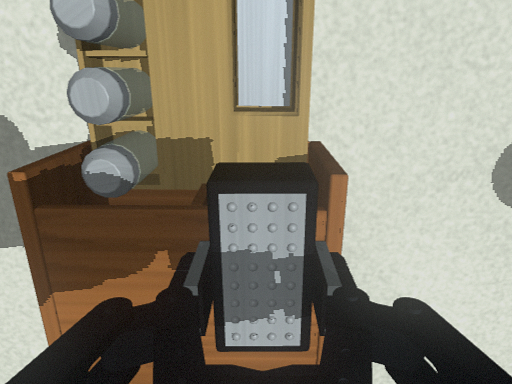

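The recess is cut off at the top of the picture: its inner end is at row ~110, columns 235–298. I'll move 30 mm toward it for a whole view.

Request:
move_arm(moves=[[0, 0, 0, 0, -0.03, 0, 0.03], [0, 0, 0, 0, -0.03, 0, 0.03], [0, 0, 0, 0, -0.03, 0, 0.03], [0, 0, 0, 0, -0.03, 0, 0.03]])

```text
clock: 4.6
position: [0.6431, 0.0253, 0.1776]
ee_rot: [0.747, 0.665, -0.002, 0.0]
ft_force: [0.3, -0.2, -2.1]
grip_width: 0.502
```

```bash
python3 - <<'E'
from h import *
p=cams.camera_params("wrist"); im=cams.camera("wrist")[:,:,::-1].copy(); cv2.imwrite("pics/w5.png",im)
np.save("pw5.npy",p,allow_pickle=True)
cv2.imwrite("pics/w5c.png",cv2.resize(im[0:185,190:390],None,fx=3.2,fy=3.2,interpolation=cv2.INTER_CUBIC))
print(proj(p,[.5753,.0338,.05]));go(.5753,.0338,.1,83.3)
E
```

```text
[263.3117419   90.57669994]
row [-0.1   0.19  0.04] [ 0.001  -0.0682  0.0775] t 4.65 F [ 0.2  0.1 -1. ] w 0.504 pos [0.6431 0.0251 0.1774]
```

View pics/w5c.png

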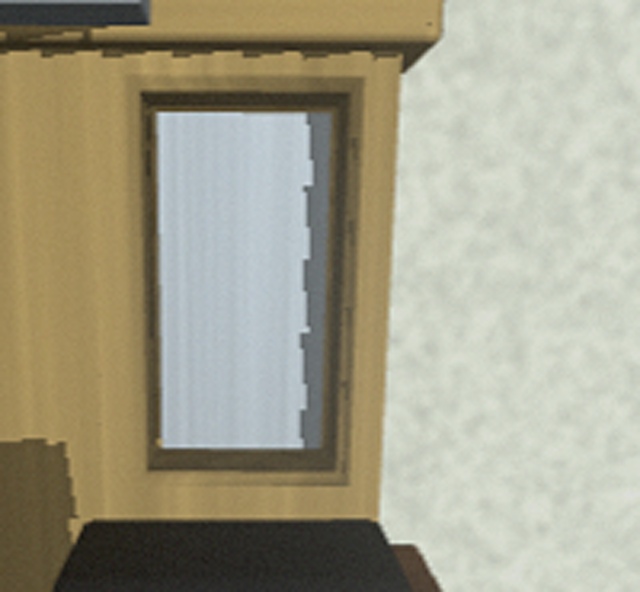

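The crop shows the whole recess. The chamfer's inner edge is (143,93), (350,95), (337,470), (148,470), and the floor is (157,111)–(322,449).

```bash
python3 - <<'E'
from h import *
p=np.load("pw5.npy",allow_pickle=True).item()
def C(pts,z): return np.array([onz(p,(u+.5)/3.2-.5+190,(v+.5)/3.2-.5,z)[:2] for u,v in pts])
for t,P in (("outer",C([(133,77),(364,79),(348,486),(138,482)],.05)),("inner",C([(143,93),(350,95),(337,470),(148,470)],.047)),("floor",C([(157,111),(332,111),(322,449),(160,449)],.032))):
    e=np.roll(P,-1,0)-P
    print(t,"c",P.mean(0).round(4),"len",(np.linalg.norm(e,axis=1)*1e3).round(1),"ang",np.degrees(np.arctan2(e[:,1],e[:,0])).round(1))
# held cassette in this picture: grating
im=cv2.imread("pics/w5.png"); o=manip.get_obs(); r=R.from_quat(o["ee_rot"])
g=cv2.cvtColor(im,cv2.COLOR_BGR2GRAY); m=(g[170:365,205:320]>60).astype(np.uint8); m=cv2.morphologyEx(m,cv2.MORPH_OPEN,np.ones((3,3)))
n,l,s,c=cv2.connectedComponentsWithStats(m); 
for i in range(1,n):
    if s[i,4]>300: print(s[i]+[205,170,0,0,0])
z=o["position"][2]+.0185
P=np.array([onz(p,u,v,z) for u,v in [(219,194),(306,194),(300,346),(222,346)]]); print(P.mean(0),(r.inv().apply(P.mean(0)-o["position"])).round(4))
E
```

```text
outer c [0.576  0.0361] len [51.8 93.2 52.9 92.6] ang [ 82.9  -6.9 -97.7 172.5]
inner c [0.5759 0.0358] len [47.2 86.8 47.9 87.2] ang [ 82.8  -6.8 -96.6 172.7]
floor c [0.5758 0.0355] len [42.2 82.3 43.  82.4] ang [ 83.3  -6.8 -96.6 172.6]
[  218   193    89   154 12587]
[ 205  309  115   56 2243]
[0.64225621 0.02539714 0.19590764] [ 0.0001 -0.0009 -0.0185]
```

```bash
python3 - <<'E'
from h import *
go(.577,.0359,.085,83.1)
E
```

```text
row [-0.1   0.19  0.24] [ 0.0033 -0.0668  0.0925] t 4.65 F [ 0.2  0.1 -1. ] w 0.504 pos [0.6431 0.0251 0.1774]
```

Request:
move_arm(moves=[[-0.1, 0.2, 0.2, 0.003, -0.035, 0, 0.03], [-0.1, 0.2, 0.2, 0.003, -0.067, 0, 0.03], [-0.1, 0.2, 0.2, 0.003, -0.067, 0.02, 0.03], [-0.1, 0.2, 0.2, 0.003, -0.067, 0.06, 0.03], [-0.1, 0.2, 0.2, 0.003, -0.067, 0.09, 0.03], [-0.1, 0.2, 0.2, 0.003, -0.067, 0.0925, 0.03], [-0.1, 0.2, 0.2, 0.003, -0.067, 0.0925, 0.03], [-0.1, 0.2, 0.2, 0.003, -0.067, 0.0925, 0.03], [-0.1, 0.2, 0.2, 0.003, -0.067, 0.0925, 0.03]])

```text
clock: 5.55
position: [0.5774, 0.0354, 0.0866]
ee_rot: [0.748, 0.663, 0.001, 0.0]
ft_force: [0.1, -0.7, -0.1]
grip_width: 0.501
```

```bash
python3 - <<'E'
from h import *
go(.577,.0359,.05,83.1)
E
```

```text
row [ 0.12 -0.05  0.  ] [ 0.0004 -0.0006  0.0366] t 5.55 F [ 0.1 -0.7 -0.1] w 0.501 pos [0.5774 0.0354 0.0866]
```

Request:
move_arm(moves=[[0, 0, 0, 0.0004, -0.0005, 0.01, 0.03], [0, 0, 0, 0.0004, -0.0005, 0.018, 0.03], [0, 0, 0, 0.0004, -0.0005, 0.023, 0.03], [0, 0, 0, 0.0004, -0.0005, 0.028, 0.03], [0, 0, 0, 0.0004, -0.0005, 0.032, 0.03], [0, 0, 0, 0.0004, -0.0005, 0.034, 0.03], [0, 0, 0, 0.0004, -0.0005, 0.036, 0.03], [0, 0, 0, 0.0004, -0.0005, 0.036, 0.03]])

```text
clock: 6.35
position: [0.5756, 0.0358, 0.0486]
ee_rot: [0.748, 0.663, -0.0, -0.0]
ft_force: [0.3, -0.5, -1.2]
grip_width: 0.5
```

```bash
python3 - <<'E'
from h import *
p=cams.camera_params("wrist"); im=cams.camera("wrist")[:,:,::-1].copy(); cv2.imwrite("pics/w6.png",im)
go(.577,.0359,.05,83.1)
E
```

```text
row [-0.04 -0.    0.01] [ 0.0003  0.0013 -0.0012] t 6.4 F [ 0.5  0.7 -1.6] w 0.505 pos [0.5757 0.0358 0.0488]
```

View pics/w6.png

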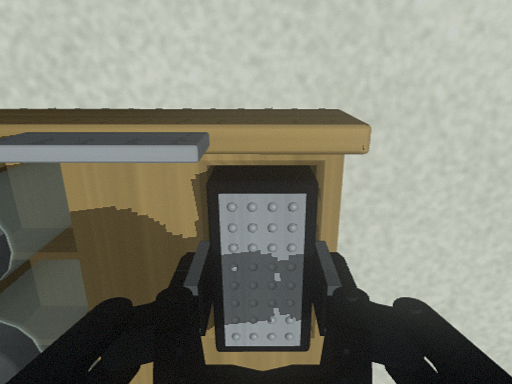

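No contact force, and the cassette sits about 13 mm into the mouth. I'll release it.

Request:
move_arm(moves=[[0, 0, 0, 0, 0, 0, 0.05], [0, 0, 0, 0, 0, 0, 0.055], [0, 0, 0, 0, 0, 0, 0.06], [0, 0, 0, 0, 0, 0, 0.06], [0, 0, 0, 0, 0, -0.03, 0.06], [0, 0, 0, 0, 0, -0.06, 0.06], [0, 0, 0, 0, 0, -0.06, 0.0], [0, 0, 0, 0, 0, -0.06, 0.0], [0, 0, 0, 0, 0, -0.06, 0.0], [0, 0, 0, 0, 0, -0.06, 0.0]])

```text
clock: 7.4
position: [0.575, 0.0357, 0.1077]
ee_rot: [0.748, 0.663, -0.001, -0.001]
ft_force: [-0.5, 0.3, -0.7]
grip_width: 0.021
```

Request:
move_arm(moves=[[0, 0, 0, 0, 0, 0, 0.0], [0, 0, 0, 0, 0, 0, 0.0]])

```text
clock: 7.6
position: [0.5755, 0.0357, 0.1083]
ee_rot: [0.748, 0.663, -0.001, -0.0]
ft_force: [-0.1, -0.2, 0.4]
grip_width: 0.001
```

```bash
python3 - <<'E'
from h import *
p=cams.camera_params("wrist"); im=cams.camera("wrist")[:,:,::-1].copy(); cv2.imwrite("pics/w7.png",im)
np.save("pw7.npy",p,allow_pickle=True)
go(.576,.036,.07,83.1)
E
```

```text
row [-0.07  0.01  0.01] [0.0004 0.0005 0.0384] t 7.65 F [-0.2  0.2 -0.9] w -0.002 pos [0.5755 0.0357 0.1084]
```

View pics/w7.png

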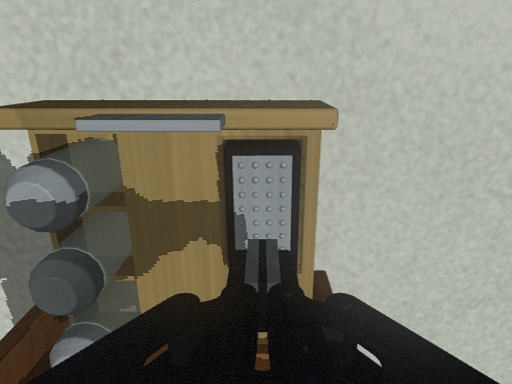

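The cassette lies in the recess: its grating is at (233–292, 155–250), straight. Now I'll press it down with the fingers shut.

Request:
move_arm(moves=[[0, 0, 0, 0, 0, 0.02, 0.0], [0, 0, 0, 0, 0, 0.036, 0.0], [0, 0, 0, 0, 0, 0.041, 0.0], [0, 0, 0, 0, 0, 0.044, 0.0], [0, 0, 0, 0, 0, 0.047, 0.0], [0, 0, 0, 0, 0, 0.05, 0.0], [0, 0, 0, 0, 0, 0.053, 0.0], [0, 0, 0, 0, 0, 0.053, 0.0]])

```text
clock: 8.45
position: [0.5765, 0.0357, 0.0568]
ee_rot: [0.748, 0.663, 0.001, 0.0]
ft_force: [0.0, -0.1, 3.0]
grip_width: 0.002
```

Request:
move_arm(moves=[[0, 0, 0, 0, 0, 0.002, 0.0], [0, 0, 0, 0, 0, 0.004, 0.0], [0, 0, 0, 0, 0, 0.005, 0.0], [0, 0, 0, 0, 0, 0.005, 0.0], [0, 0, 0, 0, 0, 0.005, 0.0]])

```text
clock: 8.95
position: [0.5765, 0.0357, 0.052]
ee_rot: [0.748, 0.663, 0.001, 0.0]
ft_force: [-0.3, -0.5, 7.3]
grip_width: -0.001
```

Request:
move_arm(moves=[[0, 0, 0, 0, 0, 0.001, 0.0], [0, 0, 0, 0, 0, 0.002, 0.0], [0, 0, 0, 0, 0, 0.003, 0.0], [0, 0, 0, 0, 0, 0.003, 0.0], [0, 0, 0, 0, 0, 0.003, 0.0]])

```text
clock: 9.45
position: [0.5774, 0.0357, 0.05]
ee_rot: [0.748, 0.663, 0.001, 0.001]
ft_force: [-2.1, -1.4, 13.2]
grip_width: 0.001
```

Request:
move_arm(moves=[[0, 0, 0, 0, 0, 0.001, 0.0], [0, 0, 0, 0, 0, 0.002, 0.0], [0, 0, 0, 0, 0, 0.003, 0.0], [0, 0, 0, 0, 0, 0.003, 0.0]])

```text
clock: 9.85
position: [0.58, 0.0354, 0.0498]
ee_rot: [0.749, 0.663, 0.004, 0.002]
ft_force: [-1.7, -1.8, 30.9]
grip_width: -0.0
```

It is on the hard stop: 31 N at z = 0.0498. I'll lift off.

Request:
move_arm(moves=[[0, 0, 0, 0, 0, -0.01, 0.0], [0, 0, 0, 0, 0, -0.04, 0.0], [0, 0, 0, 0, 0, -0.075, 0.0], [0, 0, 0, 0, 0, -0.075, 0.0], [0, 0, 0, 0, 0, -0.075, 0.0]])

```text
clock: 10.35
position: [0.5763, 0.0359, 0.1207]
ee_rot: [0.748, 0.663, 0.001, 0.0]
ft_force: [-0.0, -0.7, -0.3]
grip_width: -0.002
```

```bash
python3 - <<'E'
from h import *
p=cams.camera_params("wrist"); im=cams.camera("wrist")[:,:,::-1].copy(); cv2.imwrite("pics/w8.png",im)
t=np.array([.5125,-.0135]); d=np.array([np.cos(np.radians(-6.8)),np.sin(np.radians(-6.8))])
a=t-d*.05; print(a); go(*a,.125,83.1)
E
```

```text
[ 0.46285172 -0.0075798 ]
row [-0.04 -0.01  0.02] [-0.0566 -0.1067 -0.0053] t 10.4 F [ 0.   0.4 -0. ] w 0.0 pos [0.5756 0.0359 0.1196]
```

View pics/w8.png

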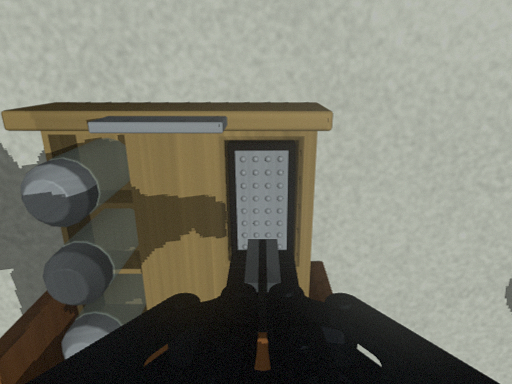

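The cassette is flush and straight, and the shakers are standing. I'll go to the front of the tray's panel.

Request:
move_arm(moves=[[0, 0, 0, -0.03, -0.04, -0.005, 0.0], [0, 0, 0, -0.0565, -0.075, -0.005, 0.0], [0, 0, 0, -0.0565, -0.107, -0.005, 0.0], [0, 0, 0, -0.0565, -0.107, -0.005, 0.0], [0, 0, 0, -0.0565, -0.107, 0.03, 0.0], [0, 0, 0, -0.0565, -0.107, 0.067, 0.0], [0, 0, 0, -0.0565, -0.107, 0.067, 0.0], [0, 0, 0, -0.0565, -0.107, 0.067, 0.0], [0, 0, 0, -0.0565, -0.107, 0.067, 0.0]])

```text
clock: 11.3
position: [0.4638, -0.0074, 0.0542]
ee_rot: [0.748, 0.663, 0.0, 0.0]
ft_force: [0.8, 0.9, -0.0]
grip_width: -0.002
```

```bash
python3 - <<'E'
from h import *
go(.4925,-.0111,.052,83.1)
E
```

```text
row [ 0.05 -0.02  0.01] [-0.0002  0.029   0.0022] t 11.3 F [ 0.8  0.9 -0. ] w -0.002 pos [ 0.4638 -0.0074  0.0542]
```

Request:
move_arm(moves=[[0, 0, 0, 0, 0.01, 0.001, 0.0], [0, 0, 0, 0, 0.018, 0.001, 0.0], [0, 0, 0, 0, 0.024, 0.001, 0.0], [0, 0, 0, 0, 0.028, 0.001, 0.0], [0, 0, 0, 0, 0.032, 0.001, 0.0], [0, 0, 0, 0, 0.036, 0.001, 0.0], [0, 0, 0, 0, 0.04, 0.001, 0.0], [0, 0, 0, 0, 0.044, 0.001, 0.0], [0, 0, 0, 0, 0.048, 0.001, 0.0], [0, 0, 0, 0, 0.052, 0.001, 0.0]])

```text
clock: 12.3
position: [0.5143, -0.0138, 0.0517]
ee_rot: [0.748, 0.663, -0.0, -0.0]
ft_force: [-3.5, -0.9, 1.4]
grip_width: 0.0
```

Request:
move_arm(moves=[[0, 0, 0, 0, 0.005, 0, 0.0], [0, 0, 0, 0, 0.01, 0, 0.0], [0, 0, 0, 0, 0.015, 0, 0.0], [0, 0, 0, 0, 0.02, 0, 0.0], [0, 0, 0, 0, 0.025, 0, 0.0], [0, 0, 0, 0, 0.03, 0, 0.0], [0, 0, 0, 0, 0.035, 0, 0.0], [0, 0, 0, 0, 0.04, 0, 0.0], [0, 0, 0, 0, 0.045, 0, 0.0], [0, 0, 0, 0, 0.05, 0, 0.0]])

```text
clock: 13.3
position: [0.5643, -0.0199, 0.0518]
ee_rot: [0.748, 0.663, -0.0, -0.0]
ft_force: [-3.6, -0.5, 0.6]
grip_width: -0.001
```

Request:
move_arm(moves=[[0, 0, 0, 0, 0.005, 0, 0.0], [0, 0, 0, 0, 0.01, 0, 0.0], [0, 0, 0, 0, 0.015, 0, 0.0], [0, 0, 0, 0, 0.02, 0, 0.0], [0, 0, 0, 0, 0.025, 0, 0.0], [0, 0, 0, 0, 0.03, 0, 0.0], [0, 0, 0, 0, 0.035, 0, 0.0], [0, 0, 0, 0, 0.04, 0, 0.0], [0, 0, 0, 0, 0.045, 0, 0.0], [0, 0, 0, 0, 0.05, 0, 0.0]])

```text
clock: 14.3
position: [0.614, -0.0258, 0.0518]
ee_rot: [0.748, 0.663, -0.0, -0.0]
ft_force: [-3.5, -1.0, -0.8]
grip_width: 0.001
```

Request:
move_arm(moves=[[0, 0, 0, 0, 0.004, 0, 0.0], [0, 0, 0, 0, 0.008, 0, 0.0], [0, 0, 0, 0, 0.012, 0, 0.0], [0, 0, 0, 0, 0.015, 0, 0.0], [0, 0, 0, 0, 0.018, 0, 0.0], [0, 0, 0, 0, 0.018, 0, 0.0]])

```text
clock: 14.9
position: [0.6216, -0.0267, 0.0514]
ee_rot: [0.748, 0.663, -0.007, -0.009]
ft_force: [-58.8, 4.0, 44.5]
grip_width: -0.001
```

Request:
move_arm(moves=[[0, 0, 0, 0, -0.02, 0, 0.0], [0, 0, 0, 0, -0.04, 0, 0.0], [0, 0, 0, 0, -0.07, -0.01, 0.0], [0, 0, 0, 0, -0.1, -0.06, 0.0], [0, 0, 0, 0, -0.14, -0.1, 0.0], [0, 0, 0, 0, -0.14, -0.1, 0.0], [0, 0, 0, 0, -0.14, -0.1, 0.0]])

```text
clock: 15.6
position: [0.4938, -0.0104, 0.1547]
ee_rot: [0.748, 0.664, 0.003, 0.001]
ft_force: [1.1, -0.1, -0.3]
grip_width: -0.004
```

```bash
python3 - <<'E'
from h import *
a=cams.camera("top")[:,:,::-1]; s=cams.camera("scene")[:,:,::-1]
cv2.imwrite("pics/top9.png",a); cv2.imwrite("pics/scene9.png",s)
A=cv2.resize(a[90:260,240:370],None,fx=3.4,fy=3.4,interpolation=cv2.INTER_CUBIC); S=cv2.resize(s[170:320,170:340],None,fx=2,fy=2,interpolation=cv2.INTER_CUBIC)
out=np.zeros((578,790,3),np.uint8); out[:A.shape[0],:A.shape[1]]=A; out[:S.shape[0],A.shape[1]+5:A.shape[1]+5+S.shape[1]]=S
cv2.imwrite("pics/c9.png",out); go(.5,0,.15,83.1)
E
```

```text
row [ 0.08 -0.05  0.04] [0.0115 0.0051 0.0022] t 15.7 F [-0.6 -0.2 -0.8] w 0.004 pos [ 0.4935 -0.0108  0.1521]
```

View pics/c9.png

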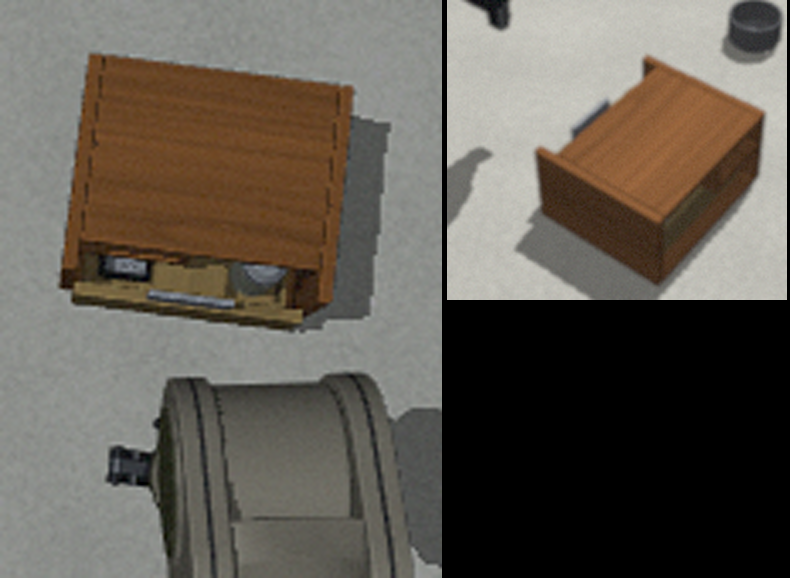

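```bash
python3 - <<'E'
from h import *
p=cams.camera_params("top")
d=np.array([np.cos(np.radians(-6.8)),np.sin(np.radians(-6.8))])
def C(u,v,z): return onz(p,(u+.5)/3.4-.5+240,(v+.5)/3.4-.5+90,z)[:2]
L=[("tabL",148,293,.086),("tabR",235,304,.086),("panelLfront",72,302,.062),("panelRfront",299,328,.062),("cheekLfrontbottom",62,287,.112),("cheekRfront",327,303,.112),("backL",90,54,.112),("backR",352,88,.112),("cass grating front",124,277,.05),("panelLback",74,285,.062)]
for n,u,v,z in L:
    q=C(u,v,z); print(n,q.round(4),"along x",round(float(q@d)*1e3,1))
t=np.array([.5114,-.0135]);print("tab before along",t@d*1e3)
print("TCP stop along", np.array([.6216,-.0267])@d*1e3)
a=cv2.imread("pics/top9.png"); b=cv2.imread("pics/scene9.png")
W=cv2.resize(b[195:295,200:290],None,fx=6,fy=6,interpolation=cv2.INTER_CUBIC); cv2.imwrite("pics/s9.png",W)
E
```

```text
tabL [0.6423 0.0071] along x 636.9
tabR [ 0.6338 -0.0643] along x 636.9
panelLfront [0.6376 0.0686] along x 625.0
panelRfront [ 0.6172 -0.1219] along x 627.3
cheekLfrontbottom [0.6428 0.0783] along x 629.0
cheekRfront [ 0.6317 -0.1338] along x 643.1
backL [0.8347 0.0565] along x 822.1
backR [ 0.8086 -0.1572] along x 821.5
cass grating front [0.6611 0.024 ] along x 653.6
panelLback [0.652  0.0669] along x 639.5
tab before along 509.4010144178207
TCP stop along 620.388745792807
```

The tab now lies at 637 along the rack's axis, so it moved 127 mm. The panel's back edge is at the rack's front edge, so the tray may be about 12 mm short of shut. I'll push again, higher up on the tab so the gripper body stays clear of the roof, in small steps.

```bash
python3 - <<'E'
from h import *
go(.600,-.024,.074,83.1)
E
```

```text
row [ 0.08 -0.05  0.04] [-0.0005  0.1072  0.0783] t 15.7 F [-0.6 -0.2 -0.8] w 0.004 pos [ 0.4935 -0.0108  0.1521]
```

Request:
move_arm(moves=[[0, 0, 0, -0.0005, 0.02, 0.04, 0.0], [0, 0, 0, -0.0005, 0.04, 0.078, 0.0], [0, 0, 0, -0.0005, 0.07, 0.078, 0.0], [0, 0, 0, -0.0005, 0.1, 0.078, 0.0], [0, 0, 0, -0.0005, 0.107, 0.078, 0.0], [0, 0, 0, -0.0005, 0.107, 0.078, 0.0], [0, 0, 0, -0.0005, 0.107, 0.078, 0.0]])

```text
clock: 16.4
position: [0.5979, -0.0246, 0.0726]
ee_rot: [0.748, 0.663, -0.001, -0.001]
ft_force: [-0.4, 0.7, -0.2]
grip_width: -0.002
```

Request:
move_arm(moves=[[0, 0, 0, 0, 0.006, 0, 0.0], [0, 0, 0, 0, 0.012, 0, 0.0], [0, 0, 0, 0, 0.016, 0, 0.0], [0, 0, 0, 0, 0.02, 0, 0.0], [0, 0, 0, 0, 0.024, 0, 0.0], [0, 0, 0, 0, 0.026, 0, 0.0], [0, 0, 0, 0, 0.026, 0, 0.0]])

```text
clock: 17.1
position: [0.6241, -0.0276, 0.0736]
ee_rot: [0.748, 0.663, -0.001, -0.001]
ft_force: [-3.3, 1.2, 2.3]
grip_width: -0.0
```

Request:
move_arm(moves=[[0, 0, 0, 0, 0.001, 0, 0.0], [0, 0, 0, 0, 0.002, 0, 0.0], [0, 0, 0, 0, 0.003, 0, 0.0], [0, 0, 0, 0, 0.003, 0, 0.0]])

```text
clock: 17.5
position: [0.6242, -0.0275, 0.0735]
ee_rot: [0.748, 0.663, -0.003, -0.003]
ft_force: [-18.8, 1.9, 14.1]
grip_width: -0.001
```

It doesn't move at 19 N, so the tray is at a hard stop. I'll back off and look at the rack's front from above with the wrist camera.

Request:
move_arm(moves=[[0, 0, 0, 0, -0.015, 0, 0.0], [0, 0, 0, 0, -0.02, -0.04, 0.0], [0, 0, 0, 0, -0.02, -0.09, 0.0], [0, 0, 0, 0, -0.02, -0.126, 0.0], [0, 0, 0, 0, 0.03, -0.126, 0.0], [0, 0, 0, 0, 0.08, -0.126, 0.0], [0, 0, 0, 0, 0.095, -0.126, 0.0], [0, 0, 0, 0, 0.095, -0.126, 0.0], [0, 0, 0, 0, 0.095, -0.126, 0.0], [0, 0, 0, 0, 0.095, -0.126, 0.0]])

```text
clock: 18.5
position: [0.7213, -0.0393, 0.2001]
ee_rot: [0.748, 0.663, 0.0, -0.0]
ft_force: [-0.0, -0.0, -0.6]
grip_width: -0.003
```

```bash
python3 - <<'E'
from h import *
p=cams.camera_params("wrist"); im=cams.camera("wrist")[:,:,::-1].copy(); cv2.imwrite("pics/w10.png",im); np.save("pw10.npy",p,allow_pickle=True)
s=cv2.imread("pics/scene9.png")
go(.6,-.03,.2,83.1); print(proj(p,[.638,-.0285,.086]))
W=cv2.resize(im[20:260,60:460],None,fx=2,fy=2,interpolation=cv2.INTER_CUBIC)
cv2.imwrite("pics/c10.png",W)
E
```

```text
row [-0.01 -0.03  0.01] [-0.0054 -0.1215  0.0004] t 18.55 F [-0.6 -0.7  1.4] w 0.0 pos [ 0.7213 -0.0392  0.2004]
[262.97244105  68.544774  ]
```

View pics/c10.png

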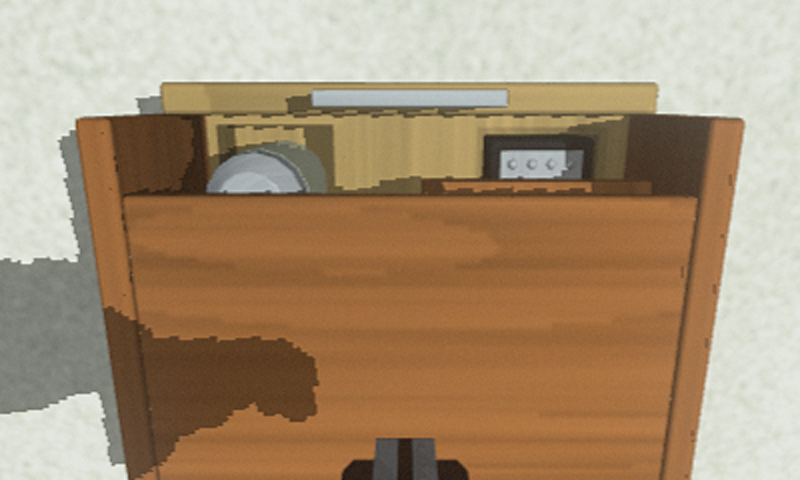

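The panel, at (162–657, row 83–113), lies along the cheeks' front edges. The cassette runs flush under the board, and the front shaker is standing. I'll check the numbers.

```bash
python3 - <<'E'
from h import *
p=np.load("pw10.npy",allow_pickle=True).item()
a=np.radians(-6.8); d=np.array([np.cos(a),np.sin(a)]); n=np.array([-d[1],d[0]])
def C(t,u,v,z):
    q=onz(p,(u+.5)/2-.5+60,(v+.5)/2-.5+20,z)[:2]; print(t,"along %.1f across %.1f"%(q@d*1e3,q@n*1e3))
for L in [("panel front L",162,83,.062),("panel front R",657,83,.062),("panel back L",163,113,.062),("panel back R",657,113,.062),("cheek L out",78,118,.112),("cheek L in",110,116,.112),("cheek R in",713,116,.112),("cheek R out",743,120,.112),("roof front L",124,196,.112),("roof front R",696,196,.112),("tab front",410,88,.086),("cassette front",540,136,.05),("board front",540,181,.062)]: C(*L)
E
```

```text
panel front L along 631.3 across -46.8
panel front R along 631.7 across 143.8
panel back L along 642.3 across -47.7
panel back R along 642.7 across 145.1
cheek L out along 643.0 across -58.4
cheek L in along 642.4 across -48.0
cheek R in along 642.8 across 145.6
cheek R out along 644.0 across 155.5
roof front L along 667.8 across -47.0
roof front R along 668.2 across 143.6
tab front along 633.7 across 48.5
cassette front along 651.8 across 102.2
board front along 668.6 across 101.0
```

```bash
python3 - <<'E'
from h import *
a=cv2.imread("pics/top0.png"); b=cams.camera("top")[:,:,::-1]
D=cv2.absdiff(a,b).max(2)
for n,(x0,y0,x1,y1) in dict(ramB=(163,138,200,172),spatula=(105,145,138,252),ramA=(374,224,412,258)).items():
    print(n,"changed px",int((D[y0:y1,x0:x1]>30).sum()),"of",(x1-x0)*(y1-y0))
manip.hand_in(); print(manip.get_obs()["clock"])
E
```

```text
ramB changed px 0 of 1258
spatula changed px 0 of 3531
ramA changed px 539 of 1292
the job is handed in; nothing more can be done
the job is handed in; nothing more can be done
```

```bash
python3 - <<'E'
import cv2
D=cv2.absdiff(cv2.imread("pics/top0.png"),cv2.imread("pics/top9.png")).max(2)
print((D[224:258,374:412]>30).sum(),(D[260:384,374:412]>30).sum())
E
```

```text
606 3381
```

I put the cassette in the recess, pressed it down flush and pushed the tray in until it hit a hard stop. I handed the job in at about 18.6 s; nothing was reported as falling or failing.

**What the last checks showed**
- **Cassette:** it met a hard stop with the fingertips at z = 0.0498 m and 31 N, against a deck height of 0.050 m. The cassette then passed under the rack's board.
- **Tray:** it moved about 127 mm. The panel's back face then lay within about 1 mm of the cheeks' front edges, and the tab did not move under a second push of 19 N. I took this as shut. That is 13 mm less than the full 0.14 m, so I am assuming the tray started slightly less than fully out.
- **Push force:** at the end of travel the first push peaked at about 59 N along the push and 45 N upward. I believe only the fingertips were touching the panel. The wrist limit is 120 N.
- **Shakers:** the front one was seen standing after closing. All three stood before it, but the rear two are hidden now and could not be checked.
- **Ramekin_b and spatula:** no changed pixels compared with the first picture.
- **Ramekin_a:** this check failed, with 539 of 1292 pixels changed. The strip of picture next to it, on the robot's side, changed too, so I put it down to the arm or its shadow. The arm never worked near it, but I have not confirmed that it stayed put.

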